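# Slide the thin honing plate off its stand and lay it in the wash tray

### The job

The thin steel honing plate with the blue end bands is due for washing. It lies too deep in its groove of the wooden sharpening stand to be gripped there, so slide it along the groove, still lying flat, until its end clearly overhangs the open end of the stand, then pinch the overhanging end and lift the plate well clear. Lay it flat, face up, on the floor of the steel tray; do not let it drop off the stand, do not disturb the yellow-banded plate in the other groove, and do not shift or knock over the tray, the white ramekin or the kitchen timer.

Things in the scene. Friction and masses are not known exactly. Their poses are not given: they have to be found in the camera images.
- blue_plate: Honing plate to be washed: flat steel bar 170 x 50 x 4 mm, about 0.16 kg, dark dimpled face, a blue band 18 mm wide across each end. Origin at the centre of its underside, x along its length (its -x end points to the stand's open end), z up out of its face. Starts flat in either groove of the stand; slides easily on the wood (friction about 0.3), fingertips hold better on its face.
- yellow_plate: The other honing plate, same size and shape but with yellow end bands, lying in the other groove. It stays where it is. Same axes.
- stand: Fixed wooden sharpening stand, 200 mm (its x) x 154 mm (its y). Origin: centre of its underside, z up. Two grooves along x, centred at y = +37 and -37 mm, floors at z = 60 mm, each 56 mm wide between rails that rise 10 mm above the floor (6 mm above a plate). A stop as high as the rails closes the +x end (inner face at x = +88 mm); the -x end, facing the robot, is open.
- wash_tray: Loose steel tray, 190 mm (its x) x 260 mm (its y) x 42 mm high, 0.42 kg. Origin at the centre of its underside, z up. The flat inner floor is 2 mm above the underside, 144 x 216 mm; between the walls it is 152 x 224 mm, so the plate lies flat only roughly along the tray's y axis.
- ramekin: White ramekin, 77 mm across, 40 mm high, bystander. Origin at the centre of its underside.
- timer: Small white kitchen timer, 32 mm (its x) x 68 mm (its y) x 60 mm high, standing upright, bystander. Origin at the centre of its underside.
- stand_mouth (a point): Middle of the stand's open end, at groove-floor height: x = -100, y = 0, z = 60 mm in the stand's frame, same axes. Groove floors and rails end here in a sheer drop to the table. A plate overhangs by the part that is past this line (origin 30 mm before the line = 55 mm overhang); with its origin past the line it tips off.

How it is judged:
On the way, in this order (a step that is already met when the one before it is completed fails the run):
1. The blue-banded plate has been slid out along its groove, still lying flat on the stand, and overhangs the open end by 25 to 80 mm (x of blue_plate in the frame of stand between -0.095 and -0.04 m and z of blue_plate in the frame of stand between 0.057 and 0.064 m and angle between blue_plate's own z axis and vertical below 0.06 rad), for 0.2 s.
2. The plate is pinched by the fingers and lifted at least 30 mm off the groove floor (height (world z) of blue_plate above 0.09 m and contact force between the fingers and blue_plate above 1 N), for 0.2 s.
At the end, for the whole second after the job is handed in: The blue-banded plate lies flat and face up (within 3.5 degrees) on the floor of the upright tray, at rest and released; the yellow-banded plate is within 20 mm of its start (z of blue_plate in the frame of wash_tray between -0.002 and 0.006 m and x of blue_plate in the frame of wash_tray between -0.06 and 0.06 m and y of blue_plate in the frame of wash_tray between -0.04 and 0.04 m and angle between each of blue_plate, wash_tray's own z axis and vertical below 0.06 rad and linear speed of each of blue_plate, wash_tray below 0.02 m/s and distance of yellow_plate from where it was at the start of the episode below 0.02 m); the robot touches nothing.
It fails at once if The blue-banded plate drops to table level outside the tray (height (world z) of blue_plate below 0.035 m and horizontal distance between blue_plate and wash_tray above 0.15 m).
It fails at once if The yellow-banded plate is moved more than 20 mm (distance of yellow_plate from where it was at the start of the episode above 0.02 m).
It fails at once if The tray is shifted more than 40 mm (distance of wash_tray from where it was at the start of the episode above 0.04 m).
It fails at once if The ramekin is moved more than 25 mm or tipped (distance of ramekin from where it was at the start of the episode above 0.025 m or angle between ramekin's own z axis and vertical above 0.5 rad).
It fails at once if The kitchen timer is moved more than 25 mm or tipped (distance of timer from where it was at the start of the episode above 0.025 m or angle between timer's own z axis and vertical above 0.5 rad).
It also fails if it takes over 50 s, if anything falls off the work surface, if the arm or the gripper's body presses on something with over 40 N, if the wrist force passes 120 N, or if a joint passes its speed limit or range.

### The arm

A 6-joint arm with a two-finger parallel gripper is mounted at the origin on a cart in front of the work surface, level with it; the furniture and walls round the work are solid. World frame = base frame: x ahead of the robot, y to its left, z up, the work surface at z = 0. Lengths are in m, angles in rad, forces in N, time in s.
With the tool pointing down it reaches from about 0.35 to 0.725 m from the base axis. Payload 4.3 kg.
Tool frame: the origin (TCP) lies on the centre line of the jaws, within the pads' length; the fingertips stand 11 mm ahead of it and the grasp point (between the pads) lies 8 mm behind it; z points along the fingers, y is the line along which they close (so a half turn about z gives the same grasp; the last joint's range is limited). The gripper opens to 85 mm and grips with 20 to 120 N. Pads are 22 mm wide; open, the fingers measure 114 mm over their backs; the gripper's body (76 mm by 85 mm) begins 54 mm behind the grasp point. The pads swing forward as they close: fully open they stand 13 mm farther back than shut.
Start: joints at [-1.452, 0.377, 0.081, 1.274, 0, 1.46], TCP at [0.13, -0.56, 0.242] pointing down, gripper open.
Joint ranges: [-2.72, 2.72], [-0.84, 1.66], [-1.02, 1.22], [-1.77, 2.12], [-1.37, 1.28], [-3.14, 3.14]. Speed limits (rad/s): [2.57, 2.57, 3.14, 3.14, 3.14, 3.14].

### API

Orientations are given as a rotation vector (axis times angle).
In Python, from rig import bot gives the robot as it stands.
- The arm moves only by the tool play_rows, never from a script. Its argument "plan" is text: rows parted by semicolons, each of 5 numbers parted by spaces: the shift along the world's x, y, z in m, then the turn about the world's z in degrees, then the closure in counts, from 0 (fully open) to 255 (shut). In form: dx dy dz twist hand; .... A call has exactly 5 rows; each row shifts and turns the commanded pose from where the row before left it; what a row does not reach is not made up. A row lasts 1/10 s, in which the tool goes at most 50 mm and 8.59 degrees, less where a joint would pass 70% of its speed; a pose out of reach is approached as far as the arm can. A call is refused whole if a number of a shift passes 0.05 or a number of a turn 8.59, either way. A call with a gripper value outside its range is refused whole. The fingers move at their own pace and stop on an object; the grip force is fixed at half the most. Time passes only in rows, so rows that do not move let the fingers close, or fill a call up. It gives the time, the measured TCP pose, the force, the opening and the grip force at its end, in the units of the state.
- bot.observe(): the state, without advancing time (a new reading comes with each control period).
- bot.grab_frame(name): name is "side" or "top"; returns the picture (420x560x3 uint8, red, green, blue); there is no depth.
- bot.camera_info(name): a dict with "K" (3x3 intrinsics, pixels), "pose" (4x4, takes a point from camera to world coordinates). Camera axes: x right, y up, looking along -z (the intrinsics and any distortion apply to the point x, -y, -z); pixel columns grow to the right and rows downward; lengths in m; the calibration is good to about 2 mm. A picture is of the moment at which its call begins. camera_info takes no time and is no camera call.
- bot.job_done(): hands the job in; it is judged then, once.
The state is a dict: "time_s": time; "joint_positions": joint angles; "joint_vel": joint speeds; "tau": joint torques, N m; "position": TCP position; "ee_rot": TCP orientation; "force": force on the tool from outside, world axes, zero at the start; "wrist_torque": the same for the moment, N m; "width": finger opening in m; "grip_force": force on a finger pad.
Only numpy, scipy, OpenCV 4.12 (cv2) and the standard library are available. Lean on these libraries where they do the work, as an engineer would, in place of code of your own. Each camera call takes 0.05 s, during which the arm holds its last target. There are 200 camera calls.

## Working session

There is one attempt and no reset: what is moved stays moved. The work goes in short steps, Python scripts to look and compute and a tool call to move; the robot and the scene stay as the last step left them, time stands still between calls to the robot, and variables do not carry over. Pictures are saved under pics/ and viewed, at most 12 in all, crops included, and the job is handed in when it is done.

Besides the shell and the picture viewer there is one more tool, called after ">>>" as name(argument=value, ...) on one line, values as JSON. play_rows: Moves the arm, as the interface text tells. Its arguments: {"type":"object","properties":{"plan":{"type":"string"}},"required":["plan"]}

```bash
mkdir -p pics; ls
python3 - <<'E'
from rig import bot
import cv2,numpy as np
for n in("top","side"):
    cv2.imwrite(f"pics/{n}0.png",bot.grab_frame(n)[:,:,::-1]); i=bot.camera_info(n); print(n,{k:np.round(v,4).tolist() if not isinstance(v,str) else v for k,v in i.items()})
s=bot.observe(); print(s)
E
```

```text
pics
top {'K': [[535.4744, 0.0, 290.6954], [0.0, 535.4744, 214.6582], [0.0, 0.0, 1.0]], 'pose': [[0.0021, 0.9843, -0.1764, 0.336], [-1.0, 0.0031, 0.0053, -0.1452], [0.0057, 0.1764, 0.9843, 1.2921], [0.0, 0.0, 0.0, 1.0]]}
side {'K': [[487.8272, 0.0, 275.5874], [0.0, 487.8272, 210.3967], [0.0, 0.0, 1.0]], 'pose': [[0.9943, -0.0662, 0.0839, 0.6375], [0.1059, 0.504, -0.8572, -1.2344], [0.0145, 0.8612, 0.5081, 0.726], [0.0, 0.0, 0.0, 1.0]]}
{'time_s': 0.1, 'joint_positions': array([-1.45227240e+00,  3.78001591e-01,  7.97830436e-02,  1.27437871e+00,
        1.05228108e-05,  1.46048769e+00]), 'joint_vel': array([-0.0003188 , -0.00365416,  0.00451054, -0.00019608, -0.0006177 ,
       -0.00101878]), 'tau': array([ 1.83585944e-03, -4.64691103e+01,  2.70583266e+01,  1.20067698e-02,
       -1.04583798e-04, -2.37373897e-06]), 'position': array([ 0.13037229, -0.55946189,  0.24145678]), 'ee_rot': array([-3.11926247e+00, -3.58459982e-01, -4.90617907e-06]), 'force': array([ 0.53529622,  0.14829099, -0.2456132 ]), 'wrist_torque': array([ 0.01815901, -0.01627535, -0.02046177]), 'grip_force': 0.0, 'width': 0.08562030842628826}
```

View pics/top0.png

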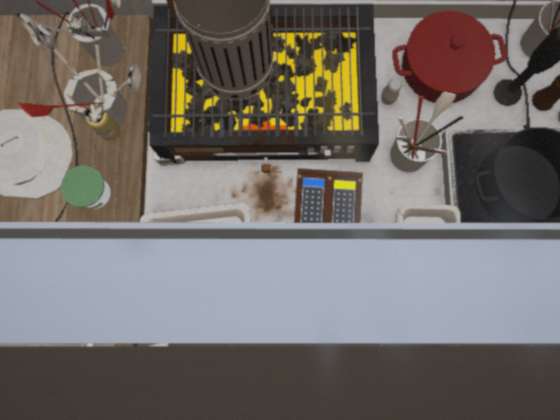

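View pics/side0.png

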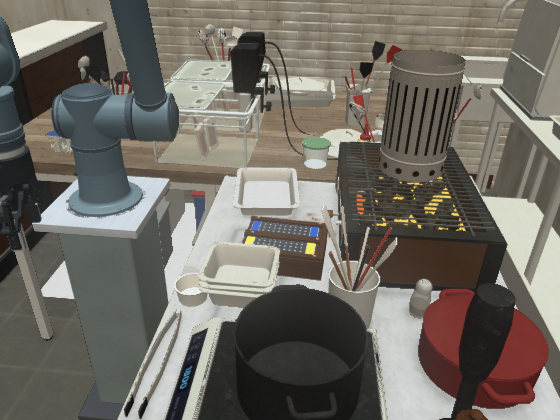

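```bash
cat > h.py <<'E'
import numpy as np,cv2
from rig import bot
def ray(n,u,v):
    i=bot.camera_info(n);K=np.array(i["K"]);P=np.array(i["pose"])
    d=np.array([(u-K[0,2])/K[0,0],-(v-K[1,2])/K[1,1],-1.]);return P[:3,3],P[:3,:3]@d
def onz(n,u,v,z):
    o,d=ray(n,u,v);return o+d*(z-o[2])/d[2]
def tri(a,b):
    o1,d1=ray("top",*a);o2,d2=ray("side",*b)
    s=np.linalg.lstsq(np.c_[d1,-d2],o2-o1,rcond=None)[0]
    p,q=o1+d1*s[0],o2+d2*s[1];return (p+q)/2,np.linalg.norm(p-q)
def proj(n,p):
    i=bot.camera_info(n);K=np.array(i["K"]);P=np.array(i["pose"])
    c=P[:3,:3].T@(np.array(p)-P[:3,3]);return np.array([K[0,2]-K[0,0]*c[0]/c[2],K[1,2]+K[1,1]*c[1]/c[2]])
def blobs(img,col,roi,amin=6):
    h=cv2.cvtColor(img,cv2.COLOR_RGB2HSV)
    lo,hi={"blue":((105,120,60),(125,255,255)),"yellow":((24,150,80),(34,255,255))}[col]
    m=cv2.inRange(h,lo,hi);k=np.zeros_like(m);u0,v0,u1,v1=roi;k[v0:v1,u0:u1]=m[v0:v1,u0:u1]
    n,_,st,c=cv2.connectedComponentsWithStats(k)
    out=[]
    for j in range(1,n):
        if st[j,4]>=amin:
            pts=np.argwhere(_==j)[:,::-1].astype(np.float32)
            out.append((c[j].round(1).tolist(),int(st[j,4]),cv2.boxPoints(cv2.minAreaRect(pts)).round(1).tolist()))
    return out
E
python3 - <<'E'
from h import *
t=cv2.imread("pics/top0.png");s=cv2.imread("pics/side0.png")
cv2.imwrite("pics/side0c.png",cv2.resize(s[150:320,165:365],None,fx=4,fy=3.5,interpolation=2)[:600,:800])
cv2.imwrite("pics/top0c.png",cv2.resize(t[140:240,130:480],(798,228),interpolation=2))
for n,i,r in(("top",t,(290,160,370,225)),("side",s,(235,210,330,265))):
  for c in("blue","yellow"): print(n,c,blobs(i[:,:,::-1].copy(),c,r))
E
```

```text
top blue [([313.3, 182.0], 160, [[302.5, 185.0], [303.0, 177.6999969482422], [324.29998779296875, 179.1999969482422], [323.79998779296875, 186.5]])]
top yellow [([343.9, 184.4], 154, [[333.0, 181.0], [355.0, 181.0], [355.0, 188.0], [333.0, 188.0]])]
side blue [([255.7, 225.2], 67, [[250.6999969482422, 228.89999389648438], [254.6999969482422, 218.89999389648438], [260.70001220703125, 221.3000030517578], [256.70001220703125, 231.3000030517578]]), ([313.5, 231.5], 71, [[310.0, 227.0], [317.0, 227.0], [317.0, 236.0], [310.0, 236.0]])]
side yellow [([310.3, 248.1], 72, [[306.0, 253.0], [308.5, 241.8000030517578], [314.5, 243.10000610351562], [312.0, 254.3000030517578]])]
```

View pics/side0c.png

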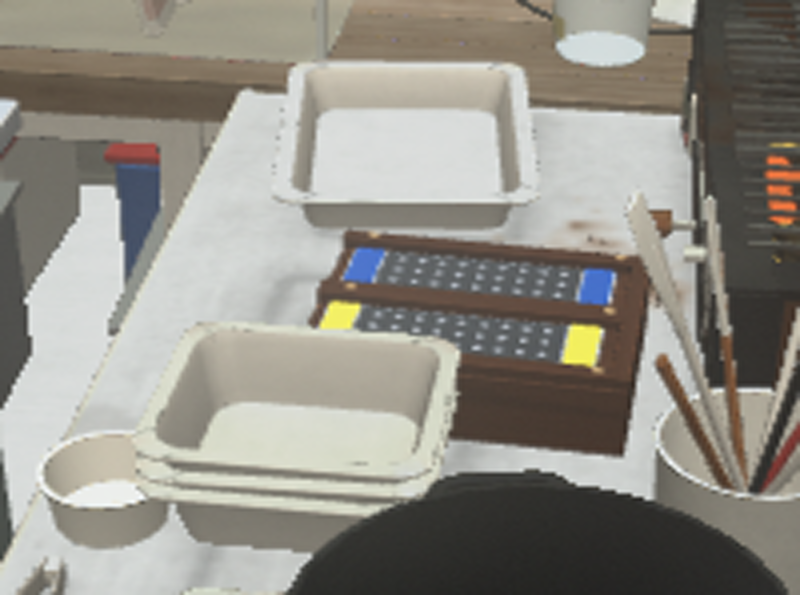

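View pics/top0c.png

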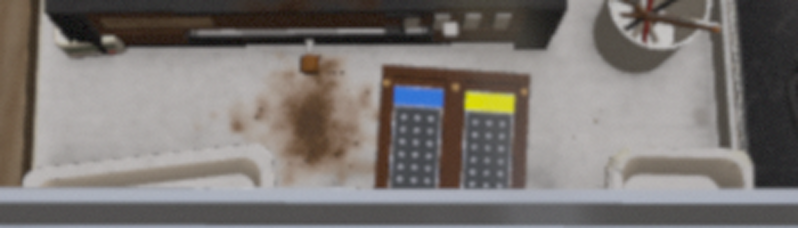

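Run:
```python
from h import *
np.set_printoptions(precision=4,suppress=True)
print("blue far",tri((313.3,182.0),(313.5,231.5)));print("yel far",tri((343.9,184.4),(310.3,248.1)))
print("top onz",onz("top",313.3,182,.064),onz("top",343.9,184.4,.064))
print("side bands",onz("side",255.7,225.2,.064),onz("side",313.5,231.5,.064),onz("side",310.3,248.1,.064))
S=lambda x,y,z:onz("side",165+x/4,150+y/3.5,z)
T=lambda x,y,z:onz("top",130+x/2.28,140+y/2.28,z)
print("yel near",S(338,316,.064))
print("tray rim FL,FR,BR,BL",[S(*p,.042)[:2] for p in((275,197),(540,197),(528,66),(288,64))])
print("tray floor",[S(*p,.002)[:2] for p in((312,197),(502,198),(498,110),(315,108))])
print("tray top rim far L,R",T(28,180,.042),T(272,150,.042))
print("ramekin rim L,R,c",S(38,470,.04),S(170,470,.04),S(105,470,.04), "base",S(108,535,0))
print("stack rim near L,R, far R,L z.09",[S(*p,.09)[:2] for p in((137,450),(432,470),(460,345),(190,325))],"base",S(200,545,0))
print("stack top R",T(752,155,.09),T(612,155,.09))
print("stand top corners far-left, BR",S(345,235,.07),S(650,262,.07),S(632,452,0),T(382,68,.07),T(530,75,.07))
print(proj("top",(0.5,-.3,.06)), proj("top",(.45,-.22,.064)))
```

```text
blue far (array([ 0.6339, -0.205 ,  0.0623]), np.float64(0.0019403692529475264))
yel far (array([ 0.6289, -0.2773,  0.0614]), np.float64(0.001314581492731269))
top onz [ 0.6345 -0.2048  0.064 ] [ 0.6289 -0.2769  0.064 ]
side bands [ 0.486  -0.1976  0.064 ] [ 0.633  -0.2082  0.064 ] [ 0.6283 -0.2813  0.064 ]
yel near [ 0.4808 -0.267   0.064 ]
tray rim FL,FR,BR,BL [array([ 0.4063, -0.0731]), array([ 0.5901, -0.0489]), array([0.5652, 0.1912]), array([0.3729, 0.1691])]
tray floor [array([ 0.4199, -0.0016]), array([0.5595, 0.015 ]), array([0.5432, 0.1773]), array([0.3954, 0.1614])]
tray top rim far L,R [0.5487 0.1991 0.042 ] [ 0.5812 -0.0534  0.042 ]
ramekin rim L,R,c [ 0.3382 -0.4228  0.04  ] [ 0.4098 -0.4139  0.04  ] [ 0.3745 -0.4183  0.04  ] base [ 0.3771 -0.4332  0.    ]
stack rim near L,R, far R,L z.09 [array([ 0.4054, -0.4577]), array([ 0.5587, -0.4572]), array([ 0.5605, -0.3293]), array([ 0.4042, -0.3262])] base [ 0.4294 -0.4362  0.    ]
stack top R [ 0.5682 -0.5389  0.09  ] [ 0.5677 -0.3981  0.09  ]
stand top corners far-left, BR [ 0.4705 -0.1699  0.07  ] [ 0.667 -0.182  0.07 ] [ 0.663  -0.3137  0.    ] [ 0.6623 -0.1676  0.07  ] [ 0.6554 -0.3204  0.07  ]
[354.5372 238.9623] [320.34   260.2468]
```

>>> play_rows(plan="0.03 0.03 0 -8.5 255; 0.03 0.03 0 -8.5 255; 0.032 0.032 0 0 255; 0.032 0.032 0 0 255; 0.032 0.032 0 0 255")

```text
time_s: 0.6
position: [0.2872, -0.4024, 0.2419]
ee_rot: [-3.139, 0.108, 0.0]
force: [1.0, -0.1, -0.3]
width: 0.0121
grip_force: 0.0
```

>>> play_rows(plan="0.032 0.032 0 0 255; 0.032 0.032 -0.01 0 255; 0.032 0.032 -0.01 0 255; 0.032 0.032 -0.01 0 255; 0.032 0.032 -0.01 0 255")

```text
time_s: 1.1
position: [0.4472, -0.2424, 0.2017]
ee_rot: [-3.14, 0.107, 0.001]
force: [-0.3, -0.0, 0.4]
width: 0.0
grip_force: 0.0
```

>>> play_rows(plan="0.036 0.009 -0.01 0 255; 0.036 0.009 -0.02 0 255; 0.036 0.009 -0.02 0 255; 0.036 0.010 -0.025 0 255; 0 0 -0.027 0 255")

```text
time_s: 1.6
position: [0.5948, -0.2057, 0.099]
ee_rot: [3.14, -0.101, 0.005]
force: [-0.7, -0.4, 0.6]
width: -0.0002
grip_force: 0.0
```

Run:
```python
from h import *
s=bot.grab_frame("side");t=bot.grab_frame("top")
cv2.imwrite("pics/a.png",cv2.resize(s[150:320,165:365],None,fx=4,fy=3.5,interpolation=2)[:,:,::-1])
o=bot.observe();print(o["position"],o["force"],proj("side",o["position"]-[0,0,.011]),proj("side",(.590,-.2046,.064)))
```

```text
[ 0.58779435 -0.20490873  0.09531447] [-0.71468179  0.51128371  0.20332323] [295.80658582 222.66740231] [296.40517304 229.53672658]
```

View pics/a.png

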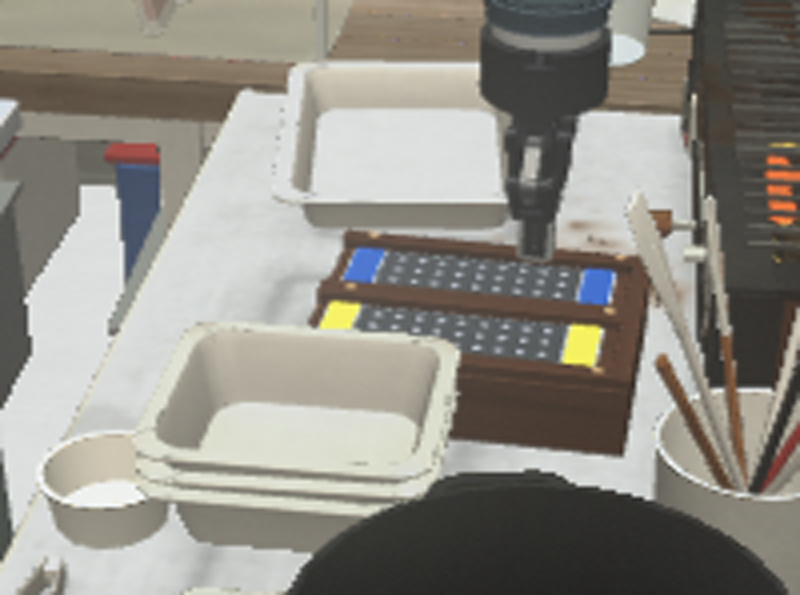

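Closed fingertips (crop 535,258 ≈ px 299,224) hang above the blue plate's face, between the bands at crop (365,265) and (597,287). Descend to touch.

>>> play_rows(plan="0 0 -0.012 0 255; 0 0 -0.005 0 255; 0 0 -0.002 0 255; 0 0 -0.001 0 255; 0 0 0 0 255")

```text
time_s: 2.2
position: [0.5906, -0.2075, 0.0812]
ee_rot: [3.139, -0.107, 0.002]
force: [-0.3, -0.5, -1.4]
width: -0.0001
grip_force: 0.0
```

>>> play_rows(plan="0 0 0 0 255; 0 0 -0.001 0 255; 0 0 0 0 255; 0 0 -0.001 0 255; 0 0 0 0 255")

```text
time_s: 2.7
position: [0.5903, -0.207, 0.0782]
ee_rot: [-3.14, 0.107, 0.0]
force: [-1.1, -0.4, 0.6]
width: 0.0001
grip_force: 0.0
```

>>> play_rows(plan="0 0 -0.001 0 255; 0 0 -0.001 0 255; 0 0 -0.001 0 255; 0 0 0 0 255; 0 0 0 0 255")

```text
time_s: 3.2
position: [0.5904, -0.2071, 0.0753]
ee_rot: [3.14, -0.107, -0.0]
force: [-1.4, 0.3, 0.2]
width: 0.0002
grip_force: 0.0
```

>>> play_rows(plan="0 0 -0.001 0 255; 0 0 0 0 255; 0 0 -0.001 0 255; 0 0 0 0 255; 0 0 0 0 255")

```text
time_s: 3.7
position: [0.5909, -0.2073, 0.0751]
ee_rot: [3.139, -0.107, 0.003]
force: [-3.5, 0.5, 10.1]
width: 0.0003
grip_force: 4.8
```

>>> play_rows(plan="0 0 -0.0006 0 255; -0.005 0.0003 0 0 255; -0.01 0.0007 0 0 255; -0.01 0.0007 0 0 255; 0 0 0 0 255")

```text
time_s: 4.2
position: [0.5666, -0.2063, 0.075]
ee_rot: [3.138, -0.107, 0.007]
force: [-0.9, 0.1, 10.0]
width: 0.0002
grip_force: 4.9
```

```bash
cat > look.py <<'E'
from h import *
import sys
s=bot.grab_frame("side")
if len(sys.argv)>1: cv2.imwrite(f"pics/{sys.argv[1]}.png",cv2.resize(s[150:320,165:365],None,fx=4,fy=3.5,interpolation=2)[:,:,::-1])
for b in blobs(s,"blue",(205,200,330,265)):print(b[0],b[1],onz("side",*b[0],.064).round(4))
for b in blobs(s,"yellow",(235,210,330,265)):print("y",b[0],b[1])
o=bot.observe();print(o["position"],o["force"])
E
python3 look.py
```

```text
[246.7, 224.6] 66 [ 0.4629 -0.1977  0.064 ]
[304.3, 230.6] 69 [ 0.6099 -0.207   0.064 ]
y [310.4, 248.1] 70
[ 0.56663079 -0.20629971  0.07503933] [-2.07367334 -0.32324206 11.00211266]
```

>>> play_rows(plan="-0.01 0.0007 0 0 255; -0.01 0.0007 0 0 255; -0.01 0.0007 0 0 255; -0.01 0.0007 0 0 255; 0 0 0 0 255")

```text
time_s: 4.75
position: [0.5267, -0.2036, 0.0751]
ee_rot: [3.137, -0.107, 0.007]
force: [-1.8, 0.0, 10.2]
width: 0.0
grip_force: 5.4
```

```bash
python3 look.py
```

```text
[232.0, 223.2] 70 [ 0.4247 -0.1959  0.064 ]
[289.2, 229.1] 66 [ 0.5719 -0.2049  0.064 ]
y [310.4, 248.1] 70
[ 0.52666647 -0.20362794  0.07502958] [-1.36921953  0.48871072 11.46369774]
```

>>> play_rows(plan="-0.006 0.0004 0 0 255; -0.006 0.0004 0 0 255; 0 0 0 0 255; 0 0 0 0 255; 0 0 0 0 255")

```text
time_s: 5.3
position: [0.5155, -0.203, 0.075]
ee_rot: [3.137, -0.107, 0.007]
force: [0.1, -0.7, 10.1]
width: 0.0002
grip_force: 5.2
```

```bash
python3 look.py b
python3 - <<'E'
from h import *
print([proj("side",p) for p in((.4595,-.196,.064),(.4595,-.196,.07))])
E
```

```text
[228.0, 222.6] 69 [ 0.4141 -0.1944  0.064 ]
[285.0, 228.6] 69 [ 0.5612 -0.2039  0.064 ]
y [310.4, 248.1] 70
[ 0.5155871  -0.20298515  0.07504277] [-0.2292278   0.83691466 10.5830228 ]
[array([245.46830434, 224.15744015]), array([245.42833996, 222.15587404])]
```

View pics/b.png

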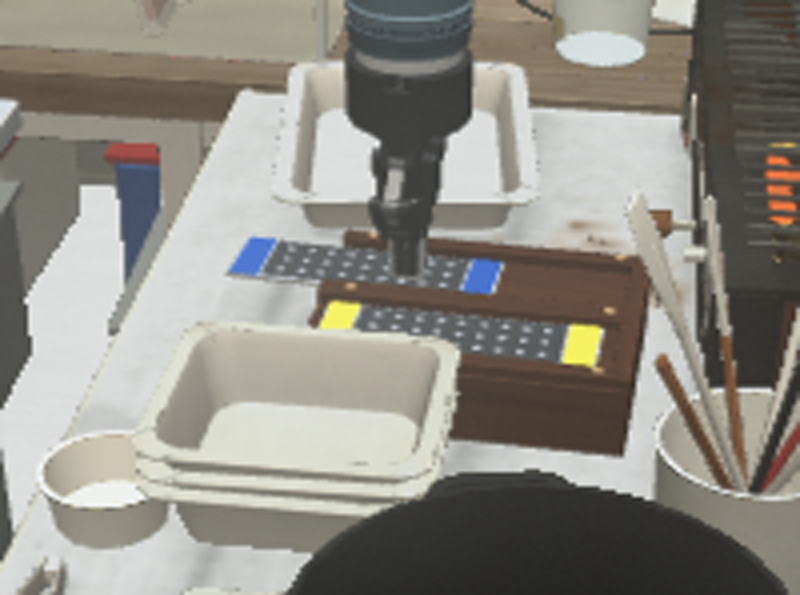

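>>> play_rows(plan="0 0 0.02 0 255; 0 0 0.04 0 255; -0.04 0.005 0 0 0; -0.04 0.005 0 0 0; 0 0 0 0 0")

```text
time_s: 5.85
position: [0.4267, -0.1888, 0.1311]
ee_rot: [-3.136, 0.109, 0.012]
force: [0.6, 0.3, -1.0]
width: 0.0431
grip_force: 0.0
```

>>> play_rows(plan="0 0 0 0 0; 0 0 0 0 0; 0 0 0 0 0; 0 0 0 0 0; 0 0 0 0 0")

```text
time_s: 6.35
position: [0.4341, -0.192, 0.1327]
ee_rot: [3.139, -0.106, 0.001]
force: [-0.2, 0.8, 0.2]
width: 0.0854
grip_force: 0.0
```

```bash
python3 look.py c
```

```text
[228.0, 222.6] 69 [ 0.4141 -0.1944  0.064 ]
[284.9, 228.6] 68 [ 0.561 -0.204  0.064]
y [310.4, 248.1] 70
[ 0.43393716 -0.19189364  0.13266815] [ 0.8058005  -0.00219317 -0.04480374]
```

View pics/c.png

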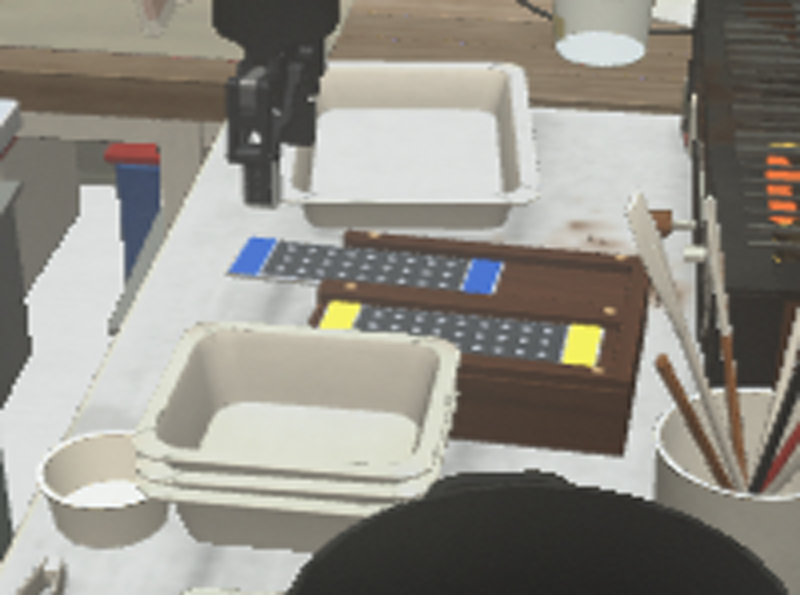

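>>> play_rows(plan="0.001 -0.0015 -0.025 0 0; 0 0 -0.025 0 0; 0 0 -0.014 0 0; 0 0 -0.0055 0 0; 0 0 0 0 0")

```text
time_s: 6.9
position: [0.434, -0.1929, 0.0626]
ee_rot: [-3.139, 0.106, 0.002]
force: [0.0, -0.7, 0.5]
width: 0.0857
grip_force: 0.0
```

>>> play_rows(plan="0 0 0 0 0; 0 0 0 0 0; 0 0 0 0 0; 0 0 0 0 0; 0 0 0 0 0")

```text
time_s: 7.4
position: [0.4346, -0.1934, 0.0635]
ee_rot: [3.139, -0.107, 0.001]
force: [-0.7, 0.4, 0.4]
width: 0.0854
grip_force: 0.0
```

>>> play_rows(plan="0 0 0 0 255; 0 0 0 0 255; 0 0 0 0 255; 0 0 0 0 255; 0 0 0 0 255")

```text
time_s: 7.9
position: [0.4344, -0.1932, 0.0634]
ee_rot: [3.14, -0.107, 0.0]
force: [-1.5, 0.0, 3.4]
width: 0.0473
grip_force: 61.1
```

>>> play_rows(plan="0 0 0 0 255; 0 0 0 0 255; 0 0 0 0 255; 0 0 0 0 255; 0 0 0 0 255")

```text
time_s: 8.4
position: [0.4344, -0.1932, 0.0633]
ee_rot: [3.14, -0.107, -0.0]
force: [-0.6, 1.2, 3.5]
width: 0.0478
grip_force: 61.1
```

```bash
python3 look.py
```

```text
[225.9, 225.6] 28 [ 0.4116 -0.2091  0.064 ]
[285.0, 228.4] 71 [ 0.5611 -0.203   0.064 ]
y [310.4, 248.1] 70
[ 0.43440288 -0.19323616  0.06324262] [-1.29959323  1.61863204  3.82913181]
```

>>> play_rows(plan="0 0 0.005 0 255; 0 0 0.01 0 255; 0 0 0.015 0 255; 0 0 0.02 0 255; 0 0 0.02 0 255")

```text
time_s: 8.95
position: [0.434, -0.193, 0.1341]
ee_rot: [-3.139, 0.107, 0.001]
force: [0.8, -0.2, -2.0]
width: 0.0476
grip_force: 62.0
```

>>> play_rows(plan="0 0 0.015 0 255; 0 0 0.01 0 255; 0 0 0 0 255; 0 0 0 0 255; 0 0 0 0 255")

```text
time_s: 9.45
position: [0.4337, -0.1928, 0.1573]
ee_rot: [-3.139, 0.107, 0.003]
force: [0.8, -0.4, -2.3]
width: 0.0474
grip_force: 62.0
```

```bash
python3 look.py d
```

```text
[284.7, 200.8] 20 [ 0.5477 -0.0623  0.064 ]
y [310.4, 248.1] 70
[ 0.43373245 -0.19283637  0.15726159] [-0.57657472  0.09048554 -2.16239101]
```

View pics/d.png

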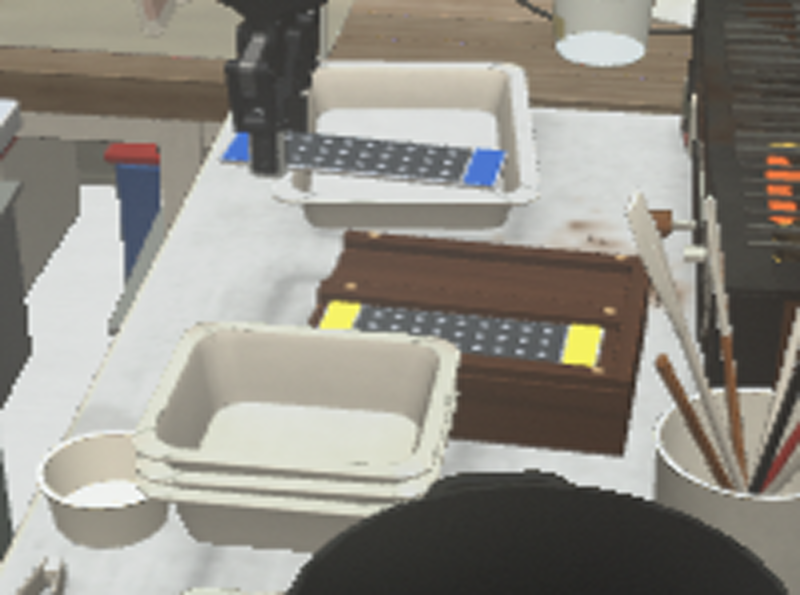

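>>> play_rows(plan="0.004 0.0166 0 8.4 255; 0.004 0.0166 0 8.4 255; 0.004 0.0166 0 8.4 255; 0.004 0.0166 0 8.4 255; 0.004 0.0166 0 8.4 255")

```text
time_s: 10.0
position: [0.454, -0.1094, 0.1574]
ee_rot: [-2.966, -1.034, 0.002]
force: [0.1, -0.7, -1.9]
width: 0.0478
grip_force: 62.1
```

>>> play_rows(plan="0.004 0.0166 0 8.4 255; 0.004 0.0166 0 8.4 255; 0.004 0.0166 0 8.4 255; 0.004 0.0166 0 8.4 255; 0.004 0.0166 0 8.4 255")

```text
time_s: 10.5
position: [0.474, -0.0265, 0.1574]
ee_rot: [-2.398, -2.028, 0.001]
force: [-0.6, 0.2, -1.4]
width: 0.0475
grip_force: 62.1
```

>>> play_rows(plan="0.004 0.0166 0 8.4 255; 0.004 0.0166 0 8.4 255; 0 0 0 0 255; 0 0 0 0 255; 0 0 0 0 255")

```text
time_s: 11.0
position: [0.4821, 0.0054, 0.1579]
ee_rot: [-2.086, -2.349, 0.001]
force: [0.4, 0.4, -2.8]
width: 0.0479
grip_force: 62.1
```

```bash
python3 look.py e
python3 - <<'E'
from h import *
print([proj("side",p)for p in((.485,.006,.154),(.478,.06,.154))])
E
```

```text
y [310.3, 248.1] 72
[0.48215936 0.00530351 0.15799425] [ 0.18503472  0.97070394 -2.34455966]
[array([265.37567228, 159.49692349]), array([265.28502709, 151.63328385])]
```

View pics/e.png

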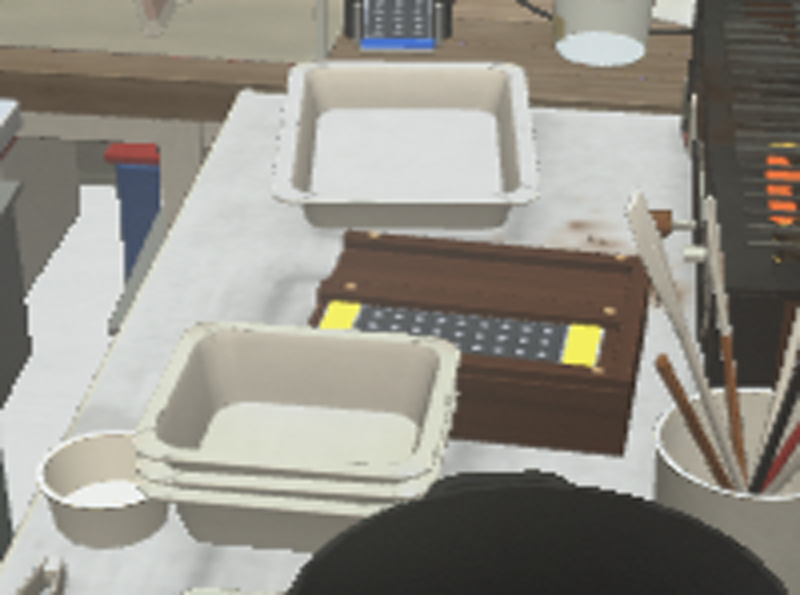

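>>> play_rows(plan="0.002 0 -0.03 0 255; 0 0 -0.035 0 255; 0 0 -0.035 0 255; 0 0 -0.025 0 255; 0 0 0 0 255")

```text
time_s: 11.55
position: [0.4808, 0.0056, 0.0301]
ee_rot: [-2.082, -2.345, 0.007]
force: [-1.7, -0.2, -2.6]
width: 0.0477
grip_force: 62.6
```

>>> play_rows(plan="0 0 -0.005 0 255; 0 0 -0.005 0 255; 0 0 -0.003 0 255; 0 0 0 0 255; 0 0 0 0 255")

```text
time_s: 12.05
position: [0.4849, 0.0059, 0.0208]
ee_rot: [2.083, 2.351, 0.001]
force: [0.3, 0.5, -2.3]
width: 0.0476
grip_force: 62.6
```

```bash
python3 look.py f
```

```text
[265.0, 204.0] 17 [ 0.4959 -0.0871  0.064 ]
y [250.9, 239.0] 15
y [310.3, 248.2] 71
[0.4848828  0.0059403  0.02074666] [-0.22739398  0.23116216 -1.85211297]
```

View pics/f.png

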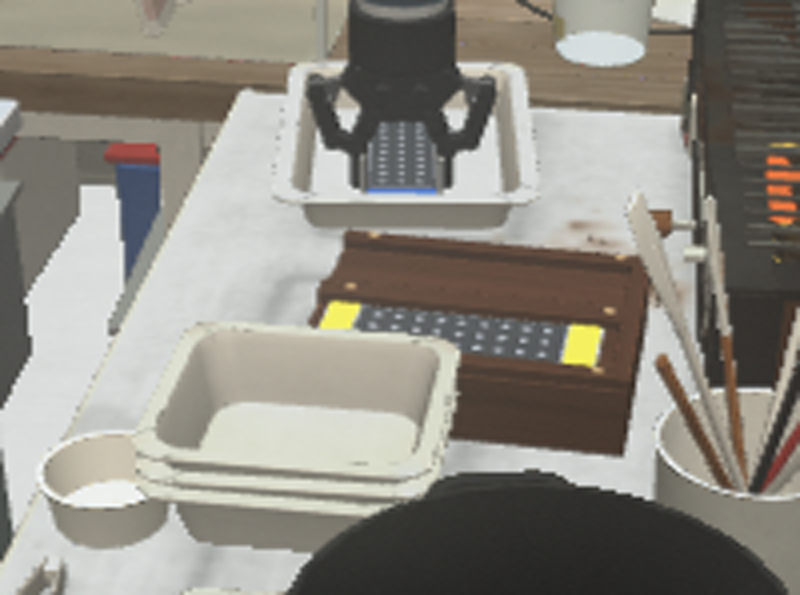

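>>> play_rows(plan="0 0 -0.002 0 255; 0 0 -0.002 0 255; 0 0 -0.001 0 255; 0 0 -0.001 0 255; 0 0 0 0 255")

```text
time_s: 12.6
position: [0.4842, 0.006, 0.014]
ee_rot: [-2.083, -2.351, 0.0]
force: [0.0, 0.2, -1.4]
width: 0.0475
grip_force: 62.6
```

>>> play_rows(plan="0 0 -0.001 0 255; 0 0 -0.001 0 255; 0 0 0 0 255; 0 0 0 0 255; 0 0 0 0 255")

```text
time_s: 13.1
position: [0.4845, 0.0059, 0.0123]
ee_rot: [2.083, 2.351, 0.0]
force: [-0.1, -0.3, -2.2]
width: 0.0476
grip_force: 62.6
```

>>> play_rows(plan="0 0 -0.001 0 255; 0 0 0 0 255; 0 0 -0.001 0 255; 0 0 0 0 255; 0 0 0 0 255")

```text
time_s: 13.6
position: [0.4846, 0.0059, 0.0106]
ee_rot: [2.083, 2.351, 0.0]
force: [-1.7, 0.1, 3.5]
width: 0.0476
grip_force: 65.7
```

>>> play_rows(plan="0 0 0 0 60; 0 0 0 0 60; 0 0 0 0 60; 0 0 0 0 60; 0 0 0 0 60")

```text
time_s: 14.1
position: [0.4845, 0.006, 0.0102]
ee_rot: [2.084, 2.351, 0.0]
force: [-1.1, 1.3, -0.1]
width: 0.0651
grip_force: 0.0
```

>>> play_rows(plan="0 0 0.005 0 60; 0 0 0.01 0 60; 0 0 0.02 0 60; 0 0 0.03 0 60; 0 0 0.04 0 60")

```text
time_s: 14.6
position: [0.483, 0.0061, 0.1158]
ee_rot: [-2.082, -2.35, 0.002]
force: [1.8, -0.2, -0.3]
width: 0.065
grip_force: 0.0
```

>>> play_rows(plan="-0.01 -0.03 0.03 0 60; -0.01 -0.045 0.01 0 60; -0.01 -0.045 0 0 60; 0 -0.045 0 0 60; 0 0 0 0 60")

```text
time_s: 15.1
position: [0.4551, -0.1642, 0.1568]
ee_rot: [2.088, 2.341, -0.001]
force: [-0.1, 0.7, 0.3]
width: 0.0658
grip_force: 0.0
```

Run:
```python
from h import *
s=bot.grab_frame("side")
cv2.imwrite("pics/g.png",cv2.resize(s[150:320,165:365],None,fx=4,fy=3.5,interpolation=2)[:,:,::-1])
for b in blobs(s,"blue",(225,160,305,215)):print(b[0],b[1],onz("side",*b[0],.006).round(4))
print(bot.observe()["position"],blobs(s,"yellow",(235,210,330,265))[0][0])
```

```text
[268.0, 186.0] 27 [0.4787 0.1287 0.006 ]
[ 0.45472538 -0.16154212  0.15634471] [310.3, 248.2]
```

View pics/g.png

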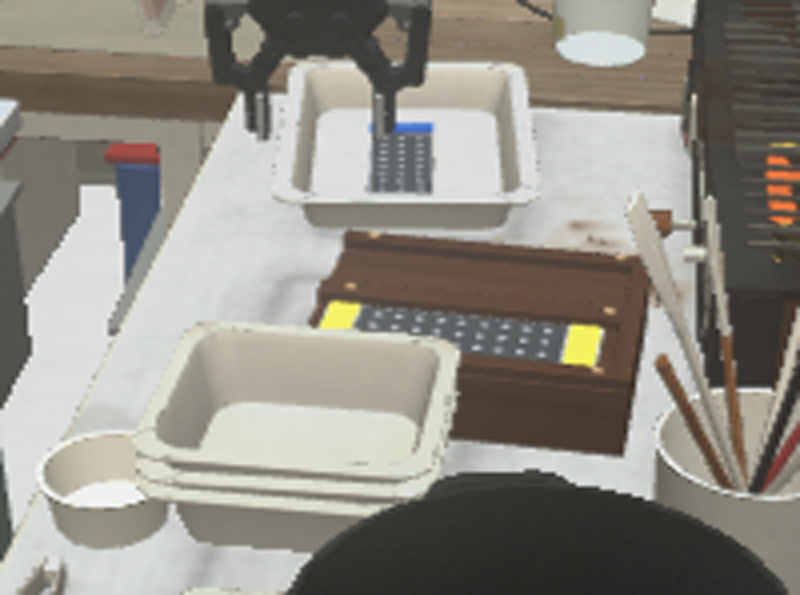

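>>> play_rows(plan="0 0 0 0 60; 0 0 0 0 60; 0 0 0 0 60; 0 0 0 0 60; 0 0 0 0 60")

```text
time_s: 15.65
position: [0.4545, -0.1583, 0.1552]
ee_rot: [-2.082, -2.353, -0.0]
force: [0.1, 0.7, 0.1]
width: 0.0654
grip_force: 0.0
```

```bash
python3 -c "
from rig import bot
print(bot.job_done())"
```

```text
the job is handed in; nothing more can be done
None
```

The blue-banded plate was slid out, pinched, lifted and laid flat and face up on the tray floor, and I handed the job in at about 15.7 s; the last picture shows the yellow plate, tray and ramekin where they started, but the timer was never visible in any image, so I could not check it, and the hand-in returned no verdict.

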